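# Gauge the tube sleeves and pull the faulty one

### The arm

A 6-joint arm with a two-finger parallel gripper is mounted at the origin on the work surface. World frame = base frame: x ahead of the robot, y to its left, z up, the work surface at z = 0. Lengths are in m, angles in rad, forces in N, time in s.
With the tool pointing down it reaches from about 0.35 to 0.975 m from the base axis. Payload 4.9 kg.
Tool frame: the origin (TCP) lies midway between the tips of the shut fingers; the grasp point (between the pads) lies 19 mm behind it; z points along the fingers, y is the line along which they close (so a half turn about z gives the same grasp; the last joint's range is limited). The gripper opens to 85 mm and grips with 20 to 120 N. Pads are 22 mm wide; open, the fingers measure 114 mm over their backs; the gripper's body (76 mm by 85 mm) begins 54 mm behind the grasp point. The pads swing forward as they close: fully open they stand 13 mm farther back than shut.
Start: joints at [-1.454, 0.053, 1.613, -0, 1.476, -0.119], TCP at [0.146, -0.608, 0.231] pointing down, gripper open.
Joint ranges: [-3.01, 3.01], [-1.01, 2.22], [0.06, 2.58], [-1.02, 4.17], [0.09, 2.62], [-3.14, 3.14]. Speed limits (rad/s): [2.57, 2.57, 3.14, 3.14, 3.14, 3.14].

### API

Orientations are given as a unit quaternion [w, x, y, z].
In Python, from plant import manip gives the robot as it stands.
- The arm moves only by the tool carry_out, never from a script. Its argument "moves" is a list of rows, each a list of 7 numbers: the opening, from 0 (shut) to 1 (fully open), then the shift along the tool's x, y, z normalised to -1 to 1, where 1 is 0.4 m, then the turn, a rotation vector about the tool's x, y, z normalised to -1 to 1, where 1 is 0.5 rad. In form: [[grip, dx, dy, dz, rx, ry, rz], ...]. A call has 1 to 8 rows; each row is the pose to reach, as a shift and turn from the pose commanded when the call began, along the tool's axes at that moment; what a row does not reach only later rows make up. A row lasts 1/12 s, in which the tool goes at most 41.7 mm and 7.16 degrees, less where a joint would pass 70% of its speed; a pose out of reach is approached as far as the arm can. A call with a number of a shift or a turn outside -1 to 1 is refused whole. A call with a gripper value outside its range is refused whole. The fingers move at their own pace and stop on an object; the grip force is fixed at half the most. Time passes only in rows, so rows that repeat a pose let the fingers close. It gives the time, the measured TCP pose, the force and the opening at its end, in the units of the state.
- manip.state(): the state, without advancing time (a new reading comes with each control period).
- manip.grab_frame(name): name is "scene" or "top" or "wrist"; returns the picture (400x640x3 uint8, red, green, blue); there is no depth.
- manip.camera_info(name): a dict with "intrinsics" (3x3 intrinsics, pixels), "distortion" ([k1, k2, p1, p2, k3] as OpenCV has them; the pictures are not rectified), "extrinsics" (4x4, takes a point from world to camera coordinates). Camera axes: x right, y down, z forward; pixel columns grow to the right and rows downward; lengths in m; the calibration is good to about 2 mm. A picture is of the moment at which its call begins: read the wrist's pose just before it. camera_info takes no time and is no camera call; for the wrist camera it gives the pose at the moment of the call.
- manip.job_done(): hands the job in, once; it reports no verdict.
The state is a dict: "time": time; "joint_pos": joint angles; "joint_vel": joint speeds; "joint_efforts": joint torques, N m; "tool_pos": TCP position; "tool_rot": TCP orientation; "contact_force": force on the tool from outside, world axes, zero at the start; "ft_torque": the same for the moment, N m; "gripper_width": opening from 0.0 (shut) to 1.0 (fully open).
Only numpy, scipy, OpenCV 4.12 (cv2) and the standard library are available. Lean on these libraries where they do the work, as an engineer would, in place of code of your own. Each camera call takes 0.05 s, during which the arm holds its last target. There are 200 camera calls.

### The job

Take the pin gauge from its wooden stand and try it gently in each white sleeve in the rack, in turn, starting at the end with the upright tab: push it lightly down until it is fully home or stops short. Then put the gauge back fully home in its stand, and stand any sleeve the pin would not go fully into upright on the floor of the dark reject tray, leaving the sound sleeves upright in their holes and the other things on the bench undisturbed.

Things in the scene. Friction and masses are not known exactly. Their poses are not given: they have to be found in the camera images.
- gauge: Pin gauge, 101 mm tall, 0.2 kg, upright in its stand. Origin: centre of the pin's lower end; z up. Steel pin 22 mm in diameter (z 0 to 45, lowest 4 mm tapered to 17 mm), collar 36 mm in diameter (z 45 to 51), square black handle 20 x 20 mm (z 51 to 101, sides along its x and y). Try it with a push of a few newtons; pressing a sleeve with more than about 20 N spoils it.
- stand: The gauge's stand: fixed wooden block 60 x 60 mm, 55 mm high. Origin: centre of its underside. Upright 25 mm hole right through its centre; the gauge's collar rests on its top (z = 55), so the pin's end is then at z = 10.
- rack: Fixed aluminium plate 70 x 280 x 24 mm with three 44 mm holes in a row along its y, 85 mm apart; a sleeve stands 12 mm deep in each, on a sprung pad that starts to give at 3 N, then 2 N per mm, and bottoms after 6 mm. Origin: centre of its underside. At its +y end stands the upright end tab, 70 mm wide, 8 mm thick, 45 mm high (y = 140 to 148).
- station1 (a point): Centre of the pad (its top, unloaded, 12 mm above the bench) in the rack's hole next to the end tab.
- station2 (a point): The same for the middle hole.
- station3 (a point): The same for the hole farthest from the end tab.
- tray: Fixed dark steel reject tray, 130 x 130 mm outside, 25 mm high, walls and floor 4 mm, empty. Origin: centre of its underside.
- sleeve_a: White plastic tube sleeve, 40 mm outside, 60 mm tall, about 80 g, bore 24 mm, in one of the rack's holes (which one varies) with 1 to 2 mm of play. Origin: centre of its underside, z up along the bore, mouth at z = 60. Sound: the pin goes in 45 mm, until the collar rests on the rim. Faulty (any of them may be): pinched inside, the pin enters but stops 20 mm below the mouth. Stopped within the first few mm it is only off-centre.
- sleeve_b: White plastic tube sleeve, 40 mm outside, 60 mm tall, about 80 g, bore 24 mm, in one of the rack's holes (which one varies) with 1 to 2 mm of play. Origin: centre of its underside, z up along the bore, mouth at z = 60. Sound: the pin goes in 45 mm, until the collar rests on the rim. Faulty (any of them may be): pinched inside, the pin enters but stops 20 mm below the mouth. Stopped within the first few mm it is only off-centre.
- sleeve_c: White plastic tube sleeve, 40 mm outside, 60 mm tall, about 80 g, bore 24 mm, in one of the rack's holes (which one varies) with 1 to 2 mm of play. Origin: centre of its underside, z up along the bore, mouth at z = 60. Sound: the pin goes in 45 mm, until the collar rests on the rim. Faulty (any of them may be): pinched inside, the pin enters but stops 20 mm below the mouth. Stopped within the first few mm it is only off-centre.
- screwdriver: red-handled screwdriver lying on the bench. A bystander: not part of the job.
- tape_roll: black roll of tape lying flat, 90 mm across, 25 mm high. A bystander: not part of the job.
- bottle: clear plastic bottle, 200 mm tall. A bystander: not part of the job.
- wrench: steel wrench lying flat. A bystander: not part of the job.
- jar: small glass jar with a steel lid, 70 mm tall. A bystander: not part of the job.
- carton: cardboard box 90 x 120 x 60 mm. A bystander: not part of the job.
- slat: loose wooden slat 280 x 35 x 20 mm. A bystander: not part of the job.
Mind the look-alikes: they are no part of the job. Leave any orange look-alike of the gauge alone.

How it is judged:
By the outcome, as a careful person would: the job done as asked, in the order asked, and still so for the second after the job is handed in, with the robot touching nothing.
It also fails if it takes over 72 s, if anything falls off the work surface, if the arm or the gripper's body presses on something with over 40 N, if the wrist force passes 120 N, or if a joint passes its speed limit or range.

## Working session

There is one attempt and no reset: what is moved stays moved. The work goes in short steps, Python scripts to look and compute and a tool call to move; the robot and the scene stay as the last step left them, time stands still between calls to the robot, and variables do not carry over. Pictures are saved under pics/ and viewed, on a budget of 10 in all, crops included, one or two more only if the job needs it, and the job is handed in when it is done.

Besides the shell and the picture viewer there is one more tool, called after "Request:" by a JSON object that holds its "fn" and its "kwargs". carry_out: Moves the arm, as the interface text tells. Scaled input: -1 to 1 covers 0.4 m each way for a shift and 0.5 rad each way for a turn. Its arguments: {"type":"object","properties":{"moves":{"type":"array"}},"required":["moves"]}

```bash
ls; mkdir -p pics; python3 - <<'E'
from plant import manip
import cv2
s=manip.state();print({k:s[k] for k in('time','tool_pos','tool_rot','contact_force','gripper_width')})
for n in('top','scene'):
    cv2.imwrite(f'pics/{n}0.png',manip.grab_frame(n)[:,:,::-1])
    c=manip.camera_info(n);print(n,c)
E
```

```text
pics
{'time': 0.0, 'tool_pos': array([ 0.14594079, -0.60708009,  0.23005053]), 'tool_rot': array([-1.03276251e-03,  9.93057166e-01,  1.17628218e-01, -9.75925267e-06]), 'contact_force': array([ 0.61776349, -0.10031918, -0.24167115]), 'gripper_width': 0.9972799832281394}
top {'intrinsics': array([[369.22487928,   0.        , 319.18293757],
       [  0.        , 369.22487928, 200.48228525],
       [  0.        ,   0.        ,   1.        ]]), 'distortion': array([0.0275095, 0.       , 0.       , 0.       , 0.       ]), 'extrinsics': array([[-0.00184275, -0.99997743, -0.00646058,  0.00991118],
       [-0.99815806,  0.00223109, -0.06062606,  0.53393246],
       [ 0.0606391 ,  0.00633696, -0.99813964,  1.32229898],
       [ 0.        ,  0.        ,  0.        ,  1.        ]])}
scene {'intrinsics': array([[488.89900774,   0.        , 325.06885073],
       [  0.        , 488.89900774, 202.87813714],
       [  0.        ,   0.        ,   1.        ]]), 'distortion': array([0.02964659, 0.        , 0.        , 0.        , 0.        ]), 'extrinsics': array([[ 0.86049916,  0.50907518,  0.01958687, -0.47195593],
       [ 0.3365367 , -0.53914926, -0.77204995, -0.13696979],
       [-0.38247122,  0.67094003, -0.63525997,  1.68320506],
       [ 0.        ,  0.        ,  0.        ,  1.        ]])}
```

View pics/top0.png

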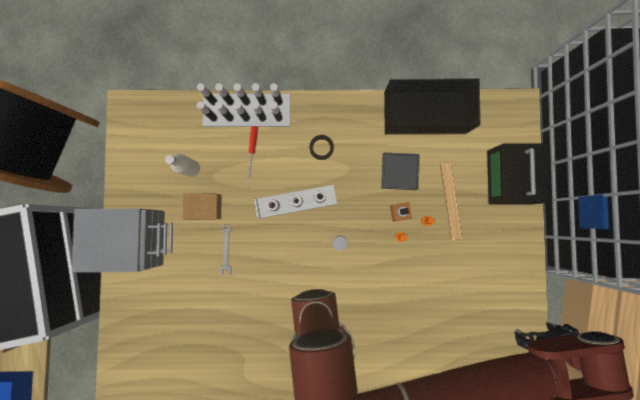

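View pics/scene0.png

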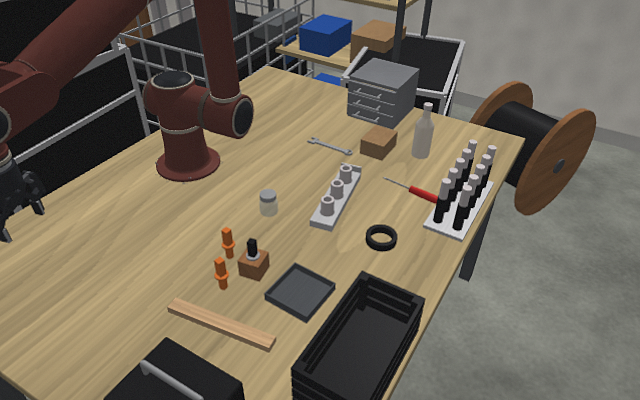

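Top view: rack spans (255–335, 187–215) with sleeves near (273,205), (296,201), (320,197) and the tab apparently at the left end. The stand with the gauge is at (401,212), orange look-alikes at (401,237) and (428,220), and the tray at (400,171). The scene view confirms this layout.

```bash
cat > h.py <<'E'
from plant import manip
import numpy as np, cv2
from scipy.spatial.transform import Rotation as R
def rot(q): return R.from_quat([q[1],q[2],q[3],q[0]])
def ray(c,uv,z):
    K,D,E=c['intrinsics'],c['distortion'],c['extrinsics']
    p=cv2.undistortPoints(np.array(uv,float).reshape(-1,1,2),K,D).reshape(-1,2)
    d=np.c_[p,np.ones(len(p))]@E[:3,:3]; o=-E[:3,:3].T@E[:3,3]
    return o+d*((z-o[2])/d[:,2])[:,None]
def proj(c,P):
    E=c['extrinsics'];return cv2.projectPoints(np.array(P,float).reshape(-1,3),cv2.Rodrigues(E[:3,:3])[0],E[:3,3],c['intrinsics'],c['distortion'])[0].reshape(-1,2)
def down(yaw): # tool z down, tool y (closing) along world direction yaw
    y=np.array([np.cos(yaw),np.sin(yaw),0]);z=np.array([0,0,-1.]);return R.from_matrix(np.c_[np.cross(y,z),y,z])
def go(pos,yaw=None,s=None):
    """row numbers (shift/0.4, turn/0.5) from the present pose"""
    s=s or manip.state(); r=rot(s['tool_rot'])
    d=r.inv().apply(np.array(pos)-s['tool_pos'])/0.4
    t=np.zeros(3)
    if yaw is not None:
        t=min(((r.inv()*down(yaw+k)).as_rotvec() for k in(0,np.pi)),key=np.linalg.norm)/0.5
    print('row',np.round(d,4),np.round(t,3))
def st():
    s=manip.state();print('t',round(s['time'],2),'p',np.round(s['tool_pos'],4),'yaw',np.round(np.arctan2(*rot(s['tool_rot']).as_matrix()[[1,0],1]),4),'F',np.round(s['contact_force'],1),'w',round(s['gripper_width'],3),'j',np.round(s['joint_pos'],2));return s
E
python3 - <<'E'
from h import *
s=st();r=rot(s['tool_rot']);c=manip.camera_info('wrist');E=c['extrinsics']
print('cam in tool',r.inv().apply(-E[:3,:3].T@E[:3,3]-s['tool_pos']),'axes\n',np.round(r.inv().as_matrix()@E[:3,:3].T,3),c['intrinsics'][0],c['distortion'])
c=manip.camera_info('top')
print('sleeves',ray(c,[(273,205),(296.5,201),(320,197)],.072))
print('rack ends',ray(c,[(254,207),(336,195)],.024))
print('gauge',ray(c,[(404,211)],.111),'stand',ray(c,[(401,212)],.055),'tray',ray(c,[(400,171)],.025),'orange',ray(c,[(401,237),(428,220)],.1),'jar',ray(c,[(340,243)],.07))
E
```

```text
t 0.1 p [ 0.1459 -0.6071  0.2302] yaw -1.335 F [-0.1  0.6  0.5] w 0.998 j [-1.45  0.05  1.61 -0.    1.48 -0.12]
cam in tool [ 0.08172835 -0.00057545 -0.14271268] axes
 [[-0.001 -0.948 -0.319]
 [ 1.    -0.001  0.001]
 [-0.001 -0.319  0.948]] [319.69111794   0.         317.53712667] [-0.0352864  0.         0.         0.         0.       ]
sleeves [[0.51520471 0.16887751 0.072     ]
 [0.52893753 0.08728855 0.072     ]
 [0.54268341 0.00560612 0.072     ]]
rack ends [[ 0.51048883  0.24356488  0.024     ]
 [ 0.55315033 -0.05190889  0.024     ]]
gauge [[ 0.49223425 -0.27605908  0.111     ]] stand [[ 0.4905281  -0.27800669  0.055     ]] tray [[ 0.63934892 -0.28306097  0.025     ]] orange [[ 0.40504856 -0.26700238  0.1       ]
 [ 0.46209926 -0.35857038  0.1       ]] jar [[ 0.38346663 -0.06311763  0.07      ]]
```

```bash
python3 - <<'E'
from h import *
go((.485,-.277,.26),-1.40)
E
```

```text
row [ 1.017  -0.6046 -0.0732] [-0.004 -0.     0.13 ]
```

Request:
{"fn": "carry_out", "kwargs": {"moves": [[0.5,0.98,-0.59,-0.07,0,0,0.13],[0.5,0.98,-0.59,-0.07,0,0,0.13],[0.5,0.98,-0.59,-0.07,0,0,0.13],[0.5,0.98,-0.59,-0.07,0,0,0.13],[0.5,0.98,-0.59,-0.07,0,0,0.13],[0.5,0.98,-0.59,-0.07,0,0,0.13],[0.5,0.98,-0.59,-0.07,0,0,0.13],[0.5,0.98,-0.59,-0.07,0,0,0.13]]}}

```text
time: 0.77
tool_pos: [0.384, -0.3723, 0.2514]
tool_rot: [-0.0, 0.996, 0.085, -0.0]
contact_force: [0.4, -0.9, 0.0]
gripper_width: 0.496
```

Request:
{"fn": "carry_out", "kwargs": {"moves": [[0.5,0.29,-0.19,-0.02,0,0,0],[0.5,0.29,-0.19,-0.02,0,0,0],[0.5,0.29,-0.19,-0.02,0,0,0],[0.5,0.29,-0.19,-0.02,0,0,0],[0.5,0.29,-0.19,-0.02,0,0,0],[0.5,0.29,-0.19,-0.02,0,0,0]]}}

```text
time: 1.27
tool_pos: [0.4844, -0.2793, 0.2591]
tool_rot: [-0.0, 0.996, 0.086, -0.001]
contact_force: [0.0, 0.6, 0.1]
gripper_width: 0.5
```

```bash
python3 - <<'E'
from h import *
s=st();c=manip.camera_info('wrist');im=manip.grab_frame('wrist')[:,:,::-1].copy();cv2.imwrite('pics/w1.png',im)
import pickle;pickle.dump((s,c),open('w1.pkl','wb'))
E
```

```text
t 1.27 p [ 0.4844 -0.2793  0.2591] yaw -1.3984 F [0.  0.6 0.1] w 0.5 j [-0.66 -0.12  1.73 -0.    1.53  0.74]
```

View pics/w1.png

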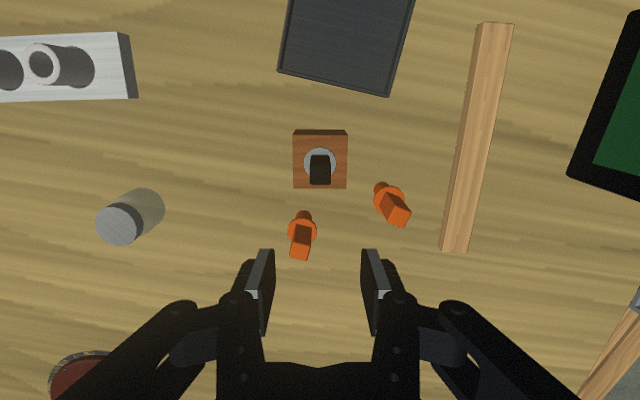

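Wrist view: stand top spans about (293–347, 137–188), nearly square to the image. The gauge's collar is at (320,163) and its black handle at (309–331, 155–185). The orange look-alikes are at (302,240) and (392,205), the jar at (118,223), and sleeve 3 at (43,63).

```bash
python3 - <<'E'
from h import *
import pickle
s,c=pickle.load(open('w1.pkl','rb'));im=cv2.imread('pics/w1.png').astype(int)
sub=np.zeros((400,640),np.uint8);sub[125:195,285:355]=1
b,g,r=im[...,0],im[...,1],im[...,2]
hsv=cv2.cvtColor(im.astype(np.uint8),cv2.COLOR_BGR2HSV)
dark=((im.max(2)<60)*sub).astype(np.uint8)
wood=((hsv[...,1]>90)&(r>60)&(r-b>35)).astype(np.uint8)
def big(m):
    return max(cv2.findContours(m,cv2.RETR_EXTERNAL,cv2.CHAIN_APPROX_NONE)[0],key=cv2.contourArea)
h=big(dark);print('dark box',cv2.boundingRect(h),cv2.minAreaRect(h))
x,y,w,hh=cv2.boundingRect(h);print('handle bottom edge corners (z .111)',ray(c,[(x,y+hh),(x+w,y+hh)],.111))
for v in range(150,188,4): print(v,im[v,300:340:2].max(1))
print('col',im[126:194:2,297].tolist())
print('row',im[175,286:356:2].tolist())
E
```

```text
dark box (310, 155, 21, 30) ((320.0, 169.5), (29.0, 20.0), 90.0)
handle bottom edge corners (z .111) [[ 0.48067484 -0.27251345  0.111     ]
 [ 0.48406599 -0.29209011  0.111     ]]
150 [140 137 134 138 129 115 140 134 138 137 140 139 135 138 119  96 126 123
 125 128]
154 [126 129 123 119 138 138 104 105 102 104 101 100 105  97 140 134 135 132
 133 129]
158 [132 133 139 135 138  94  41  39  39  42  38  39  40  40  30 137 137 136
 143 141]
162 [134 134 145 132 134  50  42  45  39  33  40  42  39  40  41  77 131 130
 119 135]
166 [131 134 144 135 136  38  42  39  41  43  42  43  41  43  46  30 130 132
 131 136]
170 [130 125 125 141 143  44  42  43  42  44  43  45  44  45  48  34 136 127
 126 128]
174 [141 139 142 140 130  39  45  37  44  47  44  43  44  42  46  32 135 137
 140 135]
178 [141 138 137 139 143  36  43  43  45  46  42  42  45  41  45  43 134 136
 138 133]
182 [128 132 134 137 131  41  39  40  40  47  42  42  44  41  41  38 133 131
 132 128]
186 [127 124 130 123 123 126 126 128 126 126 124 128 126 128 129 128 124 127
 125 125]
col [[81, 124, 140], [73, 115, 128], [30, 50, 66],
[... 294 characters left out ...]
21], [51, 92, 134], [52, 94, 140], [54, 96, 144], [48, 91, 135], [47, 85, 129], [52, 93, 135], [49, 87, 130], [49, 85, 127], [67, 108, 138], [88, 136, 157], [78, 125, 143]]
row [[88, 136, 155], [86, 134, 153], [87, 134, 154], [97, 144, 162], [53, 94, 142], [47, 87, 136], [51, 91, 142], [52, 92, 140], [54, 95, 146], [53, 96, 144], [50, 94, 141], [69, 105, 144], [30, 36, 43], [33, 42, 48], [24, 39, 45], [28, 40, 44], [24, 34, 40], [26, 36, 43], [17, 28, 35], [22, 36, 39], [35, 43, 49], [25, 38, 46], [18, 25, 32], [48, 88, 137], [49, 91, 138], [49, 90, 135], [50, 93, 139], [48, 91, 135], [53, 94, 137], [52, 91, 134], [54, 97, 139], [80, 123, 139], [77, 120, 139], [77, 119, 139], [82, 123, 141]]
```

```bash
python3 - <<'E'
from h import *
import pickle
s,c=pickle.load(open('w1.pkl','rb'))
print(ray(c,[(293.5,187.5),(347.5,187.5),(293.5,136),(347.5,136)],.055),ray(c,[(293.5,187.5),(347.5,187.5),(293.5,136),(347.5,136)],.055).mean(0))
print(ray(c,[(43,63)],.072))
print(proj(c,[(.4922,-.2806,.111)]))
go((.492,-.2805,.13),-1.3984); go((.492,-.2805,.072),-1.3984)
E
```

```text
[[ 0.45835802 -0.25609542  0.055     ]
 [ 0.46878601 -0.31630068  0.055     ]
 [ 0.51549219 -0.24755464  0.055     ]
 [ 0.52541815 -0.30475489  0.055     ]] [ 0.49201359 -0.28117641  0.055     ]
[[0.54792436 0.00516052 0.072     ]]
[[320.53656048 174.75800613]]
row [0.0204 0.0047 0.3227] [-0.001  0.003 -0.003]
row [0.0205 0.0048 0.4677] [-0.001  0.003 -0.003]
```

Request:
{"fn": "carry_out", "kwargs": {"moves": [[0.5,0.02,0.005,0.1,0,0,0],[0.5,0.02,0.005,0.2,0,0,0],[0.5,0.02,0.005,0.3,0,0,0],[0.5,0.02,0.005,0.36,0,0,0],[0.5,0.02,0.005,0.42,0,0,0],[0.5,0.02,0.005,0.467,0,0,0],[0.5,0.02,0.005,0.467,0,0,0],[0.5,0.02,0.005,0.467,0,0,0]]}}

```text
time: 1.98
tool_pos: [0.4909, -0.2809, 0.0717]
tool_rot: [-0.001, 0.996, 0.084, -0.001]
contact_force: [-0.9, 0.2, 0.1]
gripper_width: 0.504
```

Request:
{"fn": "carry_out", "kwargs": {"moves": [[0.0,0,0,0,0,0,0],[0.0,0,0,0,0,0,0],[0.0,0,0,0,0,0,0],[0.0,0,0,0,0,0,0],[0.0,0,0,0,0,0,0],[0.0,0,0,0,0,0,0]]}}

```text
time: 2.48
tool_pos: [0.4936, -0.2815, 0.0751]
tool_rot: [0.002, 0.996, 0.085, 0.001]
contact_force: [-2.8, -1.5, 5.9]
gripper_width: 0.23
```

```bash
python3 - <<'E'
from h import *
s=st();c=manip.camera_info('wrist');im=manip.grab_frame('wrist')[:,:,::-1].copy();cv2.imwrite('pics/w2.png',im)
go((.492,-.281,.15))
E
```

```text
t 2.48 p [ 0.4936 -0.2815  0.0751] yaw -1.3998 F [-2.8 -1.5  5.9] w 0.23 j [-0.65  0.07  1.87 -0.    1.2   0.75]
row [-0.0035 -0.0013 -0.1871] [0. 0. 0.]
```

Request:
{"fn": "carry_out", "kwargs": {"moves": [[0.0,0,0,-0.04,0,0,0],[0.0,0,0,-0.1,0,0,0],[0.0,0,0,-0.18,0,0,0],[0.0,0,0,-0.26,0,0,0],[0.0,0,0,-0.32,0,0,0],[0.0,0,0,-0.32,0,0,0],[0.0,0,0,-0.32,0,0,0]]}}

```text
time: 3.12
tool_pos: [0.4934, -0.2805, 0.2022]
tool_rot: [0.001, 0.996, 0.085, 0.001]
contact_force: [0.1, -0.2, -3.3]
gripper_width: 0.226
```

```bash
python3 - <<'E'
from h import *
s=st();go((.535,.0,.2),-1.3984)
c=manip.camera_info('wrist');im=manip.grab_frame('wrist')[:,:,::-1].copy();cv2.imwrite('pics/w3.png',im)
E
```

```text
t 3.12 p [ 0.4934 -0.2805  0.2022] yaw -1.3997 F [ 0.1 -0.2 -3.3] w 0.226 j [-0.65 -0.07  1.78  0.    1.42  0.75]
row [ 0.2219 -0.6734  0.0045] [ 0.004 -0.005 -0.003]
```

View pics/w3.png

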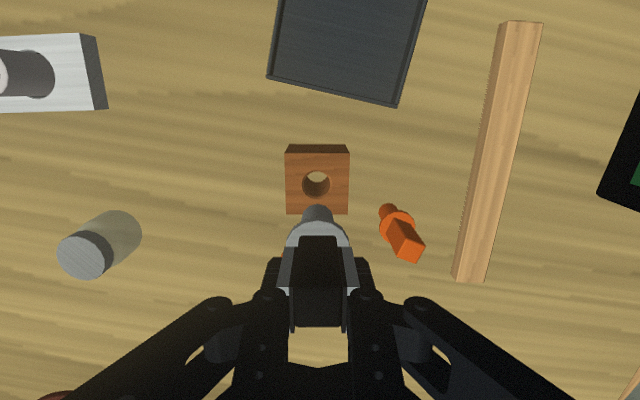

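Gauge is held upright, with the pin tip near (317,207). The empty stand hole is at (316,184). Next: over the rack to locate the sleeves.

```bash
python3 - <<'E'
from h import *
go((.49,.085,.215),-1.3984)
r=rot(manip.state()['tool_rot']);c=manip.camera_info('wrist');s=manip.state()
print('hole',ray(c,[(316,184)],.055),[proj(c,s['tool_pos']+r.apply([0,0,d])).round(1).tolist() for d in(.06,.062,.065)])
E
```

```text
row [ 0.1495 -0.8996 -0.0373] [-0.002  0.001 -0.003]
hole [[ 0.49158841 -0.27812509  0.055     ]] [[[318.0, 217.6]], [[318.0, 216.6]], [[318.0, 215.0]]]
```

Request:
{"fn": "carry_out", "kwargs": {"moves": [[0.0,0.15,-0.9,-0.04,0,0,0],[0.0,0.15,-0.9,-0.04,0,0,0],[0.0,0.15,-0.9,-0.04,0,0,0],[0.0,0.15,-0.9,-0.04,0,0,0],[0.0,0.15,-0.9,-0.04,0,0,0],[0.0,0.15,-0.9,-0.04,0,0,0],[0.0,0.15,-0.9,-0.04,0,0,0],[0.0,0.15,-0.9,-0.04,0,0,0]]}}

```text
time: 3.83
tool_pos: [0.4887, 0.0549, 0.2121]
tool_rot: [-0.0, 0.996, 0.085, -0.002]
contact_force: [0.9, -0.7, -2.0]
gripper_width: 0.227
```

Request:
{"fn": "carry_out", "kwargs": {"moves": [[0.0,0,0,0,0,0,0],[0.0,0,0,0,0,0,0],[0.0,0,0,0,0,0,0]]}}

```text
time: 4.08
tool_pos: [0.4896, 0.0528, 0.2129]
tool_rot: [0.0, 0.996, 0.086, -0.002]
contact_force: [-0.1, -0.5, -2.8]
gripper_width: 0.224
```

```bash
python3 - <<'E'
from h import *
import pickle
s=st();c=manip.camera_info('wrist');im=manip.grab_frame('wrist')[:,:,::-1].copy();cv2.imwrite('pics/w4.png',im);pickle.dump((s,c),open('w4.pkl','wb'))
E
```

```text
t 4.08 p [0.4896 0.0528 0.2129] yaw -1.3991 F [-0.1 -0.5 -2.8] w 0.224 j [-0.04 -0.26  1.93 -0.    1.47  1.36]
```

View pics/w4.png

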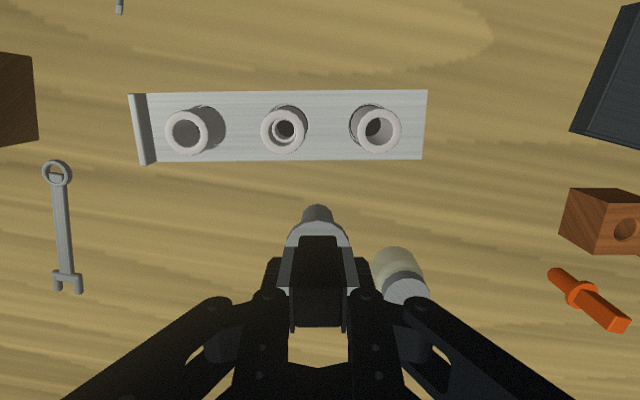

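Sleeve mouths at about (186,131), (282,129) and (378,129). The tab is at the left end (140,128). The middle one seems to show a narrower step inside.

```bash
cat >> h.py <<'E'
def bores(im,c,cen,z=.072,rad=32):
    g=im.min(2); out=[]
    for (u,v) in cen:
        m=np.zeros(g.shape,np.uint8);cv2.circle(m,(int(u),int(v)),rad,1,-1)
        sel=g[m>0]
        best=None
        for th in range(130,215,5):
            b=((g>th)&(m>0)).astype(np.uint8)
            cs,hi=cv2.findContours(b,cv2.RETR_CCOMP,cv2.CHAIN_APPROX_NONE)
            for k,q in enumerate(cs):
                if hi[0][k][3]>=0 and len(q)>20:
                    e=cv2.fitEllipse(q); w=cv2.contourArea(q)
                    if min(e[1])>12: best=(th,e) if best is None or min(e[1])/max(e[1])>min(best[1][1])/max(best[1][1]) else best
        p=ray(c,[best[1][0]],z)[0] if best else None
        print((u,v),best,p); out.append(p)
    return out
E
python3 - <<'E'
from h import *
import pickle
s,c=pickle.load(open('w4.pkl','rb'));im=cv2.imread('pics/w4.png')
bores(im,c,[(186,131),(282,129),(378,129)])
print(im[129,355:402:2].min(1))
print(ray(c,[(128,94),(428,90),(423,159),(139,164)],.024))
E
```

```text
(186, 131) (135, ((185.60415649414062, 133.1212158203125), (27.941421508789062, 30.68214988708496), 136.7288055419922)) [0.51598603 0.17556037 0.072     ]
(282, 129) (130, ((283.9646301269531, 129.10508728027344), (20.496246337890625, 20.798383712768555), 167.57888793945312)) [0.53387579 0.09047435 0.072     ]
(378, 129) (140, ((369.99432373046875, 125.56389617919922), (42.274314880371094, 43.79315185546875), 134.68821716308594)) [0.54967323 0.01710949 0.072     ]
[125 155 172 164 159 128  43  46  46  47  38  42  87 128 122 125 124 128
 128 160 170 165 157 150]
[[ 0.53622425  0.25326865  0.024     ]
 [ 0.58997307 -0.04046318  0.024     ]
 [ 0.52204408 -0.05428511  0.024     ]
 [ 0.46568257  0.24220514  0.024     ]]
```

```bash
python3 - <<'E'
from h import *
import pickle
s,c=pickle.load(open('w4.pkl','rb'));im=cv2.imread('pics/w4.png')
g=cv2.GaussianBlur(im.min(2),(3,3),0)
for th in(138,143,147,151):
  b=((g>th)*255).astype(np.uint8);b[165:]=0
  cs,hi=cv2.findContours(b,cv2.RETR_CCOMP,cv2.CHAIN_APPROX_NONE)
  for k,q in enumerate(cs):
    if len(q)>40:
      q=cv2.convexHull(q);e=cv2.fitEllipse(q)
      if 20<min(e[1])<36 and max(e[1])<38: print(th,'hole' if hi[0][k][3]>=0 else 'out',np.round(e[0],1),np.round(e[1],1),ray(c,[e[0]],.072)[0].round(4))
cv2.imwrite('pics/c4.png',cv2.resize(im[80:180,120:440],None,fx=2.5,fy=2.5,interpolation=cv2.INTER_CUBIC))
E
```

```text
138 hole [280.4 132.7] [26.8 30. ] [0.5302 0.0931 0.072 ]
138 hole [283.8 129.1] [21.7 22.2] [0.5339 0.0906 0.072 ]
138 hole [185.6 133. ] [28.8 31.6] [0.5161 0.1756 0.072 ]
138 hole [378. 131.] [29.3 30.8] [0.5463 0.0092 0.072 ]
143 hole [280.7 132.4] [28.6 30.4] [0.5306 0.0929 0.072 ]
143 hole [283.9 129.1] [21.9 22.6] [0.5339 0.0906 0.072 ]
143 hole [185.6 133.1] [28.9 31.8] [0.516  0.1756 0.072 ]
143 hole [378.  130.9] [29.7 31.1] [0.5464 0.0092 0.072 ]
147 hole [283.9 129.1] [22.1 22.6] [0.5339 0.0905 0.072 ]
147 hole [280.5 132.6] [27.9 30.9] [0.5304 0.0931 0.072 ]
147 hole [185.5 133. ] [29.1 32.3] [0.5161 0.1756 0.072 ]
147 hole [378.1 130.9] [30.  31.5] [0.5464 0.0091 0.072 ]
151 hole [284. 129.] [22.5 22.6] [0.5339 0.0905 0.072 ]
151 hole [280.2 132.8] [27.  31.3] [0.5302 0.0933 0.072 ]
151 hole [185.5 133. ] [29.4 32.6] [0.516  0.1757 0.072 ]
151 hole [378.1 131. ] [30.2 31.9] [0.5464 0.0091 0.072 ]
```

View pics/c4.png

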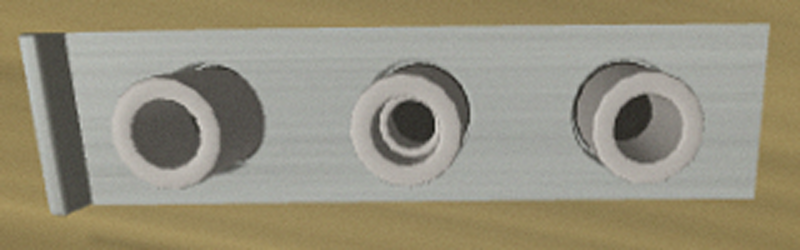

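```bash
python3 - <<'E'
from h import *
import pickle
s,c=pickle.load(open('w4.pkl','rb'));im=cv2.imread('pics/w4.png')
r=rot(s['tool_rot']);P=lambda x,y,d:proj(c,s['tool_pos']+r.apply([x,y,d]))[0].round(1)
for d in(.062,.065): print(d,'tip+x',P(.0085,0,d),'pin edges at d-10',P(0,.011,d-.010),P(0,-.011,d-.010),'collar low +x',P(.018,0,d-.045),'collar up',P(.018,0,d-.051),'handle top edge',P(.01,.01,d-.101),P(.01,-.01,d-.101),P(-.01,-.01,d-.101),P(-.01,.01,d-.101))
print([(v,im[v,318].tolist()) for v in range(200,244,1)])
print(im[213,296:342].max(1))
im3=cv2.imread('pics/w3.png');g=cv2.GaussianBlur(im3,(3,3),0)
print([(v,im3[v,316].tolist()) for v in range(166,206,2)]);print([(u,im3[184,u].tolist()) for u in range(296,338,2)])
E
```

```text
0.062 tip+x [318.  204.9] pin edges at d-10 [334.7 222.2] [301.4 222.2] collar low +x [318.2 216.5] collar up [318.3 220.8] handle top edge [345.1 290.6] [292.5 290.7] [293.8 333. ] [343.6 333. ]
0.065 tip+x [318.  203.5] pin edges at d-10 [334.5 220.4] [301.6 220.5] collar low +x [318.2 214.5] collar up [318.3 218.6] handle top edge [344.4 286.1] [293.  286.2] [294.3 327.9] [343.1 327.8]
[(200, [91, 134, 149]), (201, [92, 134, 153]), (202, [84, 127, 146]), (203, [78, 119, 135]), (204, [64, 84, 89]), (205, [53, 62, 60]), (206, [59, 63, 65]), (207, [61, 66, 68]), (208, [60, 66, 69]), (209, [61, 71, 71]), (210, [56, 64, 64]), (211, [58, 64, 66]), (212, [64, 69, 68]), (213, [59, 69, 68]), (214, [59, 66, 68]), (215, [58, 63, 64]), (216, [59, 64, 65]), (217, [59, 63, 64]), (218, [59, 67, 66]), (219, [56, 66, 63]), (220, [90, 94, 95]), (221, [123, 131, 128]), (222, [129, 136, 134]), (223, [128, 132, 130]), (224, [126, 133, 129]), (225, [135, 141, 137]), (226, [133, 140, 137]), (227, [130, 135, 131]), (228, [131, 134, 132]), (229, [123, 129, 128]), (230, [125, 128, 125]), (231, [127, 133, 1
[... 646 characters left out ...]
9, 76, 93]), (184, [30, 50, 68]), (186, [24, 43, 66]), (188, [25, 50, 67]), (190, [28, 47, 68]), (192, [34, 53, 72]), (194, [29, 50, 71]), (196, [37, 63, 88]), (198, [45, 75, 112]), (200, [58, 102, 151]), (202, [53, 97, 149]), (204, [71, 81, 89])]
[(296, [54, 96, 143]), (298, [57, 97, 146]), (300, [58, 100, 149]), (302, [37, 61, 89]), (304, [31, 51, 71]), (306, [27, 46, 68]), (308, [28, 49, 69]), (310, [32, 49, 71]), (312, [28, 48, 67]), (314, [28, 47, 66]), (316, [30, 50, 68]), (318, [30, 53, 73]), (320, [30, 56, 78]), (322, [35, 59, 86]), (324, [38, 63, 94]), (326, [43, 67, 100]), (328, [42, 71, 107]), (330, [59, 105, 152]), (332, [55, 99, 148]), (334, [57, 97, 148]), (336, [55, 97, 145])]
```

```bash
python3 - <<'E'
from h import *
go((.4845,.170,.150),-1.3984)
E
```

```text
row [ 0.0371 -0.2926  0.1584] [-0.001  0.007 -0.004]
```

Request:
{"fn": "carry_out", "kwargs": {"moves": [[0.0,0.037,-0.1,0.05,0,0,0],[0.0,0.037,-0.2,0.1,0,0,0],[0.0,0.037,-0.293,0.158,0,0,0],[0.0,0.037,-0.293,0.158,0,0,0],[0.0,0.037,-0.293,0.158,0,0,0],[0.0,0.037,-0.293,0.158,0,0,0]]}}

```text
time: 4.63
tool_pos: [0.4854, 0.1695, 0.1514]
tool_rot: [0.001, 0.996, 0.085, -0.001]
contact_force: [0.9, -0.6, -1.3]
gripper_width: 0.227
```

```bash
cat >> h.py <<'E'
def look(name):
    """wrist picture; bore ellipses and pin tip in pixels, bore centre in tool axes at mouth height"""
    s=st();c=manip.camera_info('wrist');im=manip.grab_frame('wrist')[:,:,::-1].copy();cv2.imwrite(f'pics/{name}.png',im)
    g=cv2.GaussianBlur(im.min(2),(3,3),0);r=rot(s['tool_rot'])
    for th in(135,147):
      b=((g>th)*255).astype(np.uint8);b[210:]=0
      cs,hi=cv2.findContours(b,cv2.RETR_CCOMP,cv2.CHAIN_APPROX_NONE)
      for k,q in enumerate(cs):
        if len(q)>40 and hi[0][k][3]>=0:
          e=cv2.fitEllipse(cv2.convexHull(q))
          if 20<min(e[1]) and max(e[1])<60:
            p=ray(c,[e[0]],.072)[0];print(th,np.round(e[0],1),np.round(e[1],1),p.round(4),'tool',r.inv().apply(p-s['tool_pos']).round(4))
    print('row pins',proj(c,s['tool_pos']+r.apply([0,0,.0635]))[0].round(1));return s,c,im
E
python3 - <<'E'
from h import *
look('w5')
E
```

```text
t 4.63 p [0.4854 0.1695 0.1514] yaw -1.4009 F [ 0.9 -0.6 -1.3] w 0.227 j [ 0.19 -0.15  1.95 -0.    1.35  1.59]
135 [435.4 165.6] [32.  37.4] [0.5308 0.0924 0.072 ] tool [0.0319 0.0837 0.0794]
135 [315.7 166.1] [35.6 36.4] [0.516  0.1763 0.072 ] tool [ 0.0315 -0.0016  0.0793]
135 [551.  164.5] [30.2 38.7] [0.5463 0.009  0.072 ] tool [0.033  0.1684 0.0795]
147 [435.5 165.8] [32.5 38.6] [0.5307 0.0923 0.072 ] tool [0.0317 0.0837 0.0794]
147 [315.7 166.2] [36.7 37.2] [0.516  0.1763 0.072 ] tool [ 0.0315 -0.0016  0.0793]
147 [550.8 164.3] [31.7 39.8] [0.5463 0.0092 0.072 ] tool [0.0331 0.1682 0.0795]
row pins [318.  215.7]
```

View pics/w5.png

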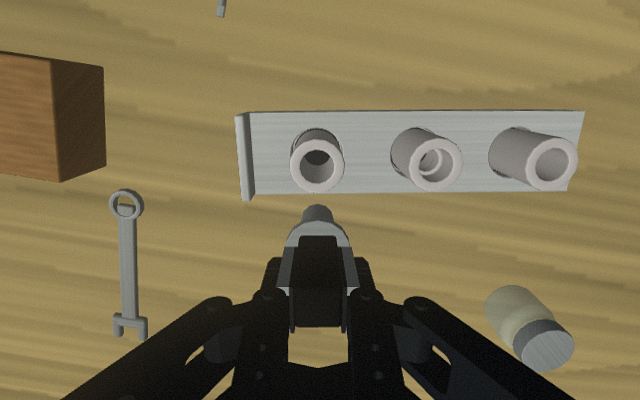

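Bore 1 is 31.5 mm ahead of the pin and 1.5 mm to the left, at the clear (315,166) ellipse. The pin tip is at about (317,207).

Request:
{"fn": "carry_out", "kwargs": {"moves": [[0.0,0.079,-0.003,0,0,0,0],[0.0,0.079,-0.003,0,0,0,0],[0.0,0.079,-0.003,0,0,0,0],[0.0,0.079,-0.003,0.02,0,0,0],[0.0,0.079,-0.003,0.035,0,0,0],[0.0,0.079,-0.003,0.047,0,0,0],[0.0,0.079,-0.003,0.058,0,0,0],[0.0,0.079,-0.003,0.058,0,0,0]]}}

```text
time: 5.35
tool_pos: [0.5153, 0.177, 0.1276]
tool_rot: [0.0, 0.996, 0.085, -0.001]
contact_force: [-0.1, -0.4, -2.3]
gripper_width: 0.225
```

Request:
{"fn": "carry_out", "kwargs": {"moves": [[0.0,0,0,0.01,0,0,0],[0.0,0,0,0.02,0,0,0],[0.0,0,0,0.03,0,0,0],[0.0,0,0,0.041,0,0,0],[0.0,0,0,0.041,0,0,0]]}}

```text
time: 5.77
tool_pos: [0.5157, 0.1772, 0.1114]
tool_rot: [0.0, 0.996, 0.085, -0.001]
contact_force: [-0.1, -0.7, -3.2]
gripper_width: 0.226
```

Passed the pinch depth freely. Now down to the collar.

Request:
{"fn": "carry_out", "kwargs": {"moves": [[0.0,0,0,0.012,0,0,0],[0.0,0,0,0.024,0,0,0],[0.0,0,0,0.034,0,0,0],[0.0,0,0,0.042,0,0,0],[0.0,0,0,0.047,0,0,0],[0.0,0,0,0.051,0,0,0],[0.0,0,0,0.054,0,0,0],[0.0,0,0,0.054,0,0,0]]}}

```text
time: 6.43
tool_pos: [0.5169, 0.177, 0.0916]
tool_rot: [0.0, 0.996, 0.085, 0.0]
contact_force: [0.1, -2.7, 2.2]
gripper_width: 0.229
```

Request:
{"fn": "carry_out", "kwargs": {"moves": [[0.0,0,0,0.002,0,0,0],[0.0,0,0,0.004,0,0,0],[0.0,0,0,0.004,0,0,0]]}}

```text
time: 6.68
tool_pos: [0.517, 0.177, 0.0902]
tool_rot: [0.0, 0.996, 0.085, 0.001]
contact_force: [0.8, -4.6, 4.4]
gripper_width: 0.226
```

```bash
python3 - <<'E'
from h import *
s,c,im=look('w6');cv2.imwrite('pics/w6c.png',cv2.resize(im[100:340,160:480],None,fx=2,fy=2))
E
```

```text
t 6.68 p [0.517  0.177  0.0902] yaw -1.3999 F [ 0.8 -4.6  4.4] w 0.226 j [ 0.19 -0.    1.92 -0.    1.23  1.59]
row pins [318.  215.7]
```

View pics/w6c.png

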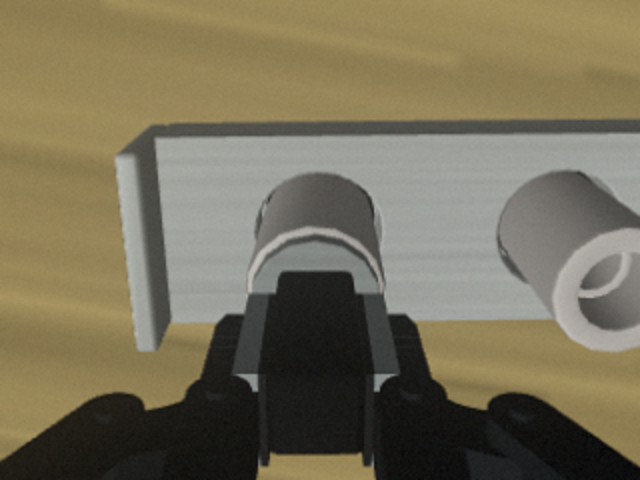

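Collar at the rim of sleeve 1: it went in fully, sitting on the pad with about 7 N. Sleeve 1 is sound. On to sleeve 2.

Request:
{"fn": "carry_out", "kwargs": {"moves": [[0.0,0,0,-0.03,0,0,0],[0.0,0,0,-0.08,0,0,0],[0.0,0,0,-0.13,0,0,0],[0.0,0,0,-0.155,0,0,0],[0.0,0,0,-0.155,0,0,0]]}}

```text
time: 7.15
tool_pos: [0.5178, 0.1783, 0.1544]
tool_rot: [-0.001, 0.996, 0.085, 0.002]
contact_force: [-0.3, -0.4, -1.9]
gripper_width: 0.227
```

Request:
{"fn": "carry_out", "kwargs": {"moves": [[0.0,-0.04,0.1,0,0,0,0],[0.0,-0.08,0.2,0,0,0,0],[0.0,-0.08,0.215,0,0,0,0],[0.0,-0.08,0.215,0,0,0,0],[0.0,-0.08,0.215,0,0,0,0]]}}

```text
time: 7.57
tool_pos: [0.4988, 0.0872, 0.1503]
tool_rot: [-0.001, 0.996, 0.085, -0.001]
contact_force: [0.1, -0.1, -2.0]
gripper_width: 0.226
```

```bash
python3 - <<'E'
from h import *
look('w7')
E
```

```text
t 7.57 p [0.4988 0.0872 0.1503] yaw -1.4014 F [ 0.1 -0.1 -2. ] w 0.226 j [ 0.03 -0.17  1.96  0.    1.35  1.43]
135 [318.1 165.5] [33.5 36. ] [0.5305 0.0926 0.072 ] tool [0.0322 0.0001 0.0782]
135 [197.6 168.2] [34.6 37.7] [0.5143 0.1766 0.072 ] tool [ 0.0304 -0.0854  0.0784]
135 [438.3 163.5] [33.6 37.9] [0.5463 0.0091 0.072 ] tool [0.0337 0.0851 0.0781]
135 [318.4 158.7] [25.5 26. ] [0.5353 0.0932 0.072 ] tool [0.0371 0.0004 0.0782]
147 [197.5 168.2] [35.1 38.7] [0.5143 0.1767 0.072 ] tool [ 0.0305 -0.0855  0.0784]
147 [318.3 164.4] [36.9 37. ] [0.5312 0.0926 0.072 ] tool [0.033  0.0003 0.0782]
147 [438.2 163.4] [34.9 38.9] [0.5464 0.0092 0.072 ] tool [0.0338 0.085  0.0781]
row pins [318.  215.8]
```

Request:
{"fn": "carry_out", "kwargs": {"moves": [[0.0,0.081,0.001,0,0,0,0],[0.0,0.081,0.001,0,0,0,0],[0.0,0.081,0.001,0,0,0,0],[0.0,0.081,0.001,0.02,0,0,0],[0.0,0.081,0.001,0.035,0,0,0],[0.0,0.081,0.001,0.047,0,0,0],[0.0,0.081,0.001,0.056,0,0,0],[0.0,0.081,0.001,0.056,0,0,0]]}}

```text
time: 8.28
tool_pos: [0.5305, 0.0923, 0.1278]
tool_rot: [-0.0, 0.996, 0.085, -0.001]
contact_force: [-0.2, -0.8, -1.5]
gripper_width: 0.227
```

Request:
{"fn": "carry_out", "kwargs": {"moves": [[0.0,0,0,0.008,0,0,0],[0.0,0,0,0.016,0,0,0],[0.0,0,0,0.023,0,0,0],[0.0,0,0,0.029,0,0,0],[0.0,0,0,0.034,0,0,0],[0.0,0,0,0.038,0,0,0],[0.0,0,0,0.038,0,0,0]]}}

```text
time: 8.87
tool_pos: [0.5318, 0.0923, 0.1146]
tool_rot: [-0.0, 0.996, 0.085, 0.0]
contact_force: [-2.5, -0.3, 3.7]
gripper_width: 0.226
```

Sleeve 2 stopped 20 mm down with about 6 N, so it is faulty (the picture shows the step too). On to sleeve 3.

Request:
{"fn": "carry_out", "kwargs": {"moves": [[0.0,0,0,-0.03,0,0,0],[0.0,0,0,-0.07,0,0,0],[0.0,0,0,-0.1,0,0,0],[0.0,0,0,-0.1,0,0,0]]}}

```text
time: 9.2
tool_pos: [0.5337, 0.0924, 0.1578]
tool_rot: [0.0, 0.996, 0.085, 0.003]
contact_force: [0.7, -0.7, -1.7]
gripper_width: 0.224
```

Request:
{"fn": "carry_out", "kwargs": {"moves": [[0.0,-0.04,0.1,0,0,0,0],[0.0,-0.077,0.2,0,0,0,0],[0.0,-0.077,0.213,0,0,0,0],[0.0,-0.077,0.213,0,0,0,0],[0.0,-0.077,0.213,0,0,0,0]]}}

```text
time: 9.62
tool_pos: [0.5155, 0.0029, 0.1536]
tool_rot: [-0.0, 0.996, 0.085, -0.0]
contact_force: [0.7, -0.4, -2.1]
gripper_width: 0.224
```

```bash
python3 - <<'E'
from h import *
look('w8')
E
```

```text
t 9.62 p [0.5155 0.0029 0.1536] yaw -1.4015 F [ 0.7 -0.4 -2.1] w 0.224 j [-0.14 -0.15  1.94  0.    1.35  1.26]
135 [ 84.5 170.6] [31.4 38.3] [0.5144 0.1763 0.072 ] tool [ 0.0282 -0.171   0.0817]
135 [198.5 167.4] [31.4 36.8] [0.5308 0.0928 0.072 ] tool [ 0.0303 -0.086   0.0816]
135 [316.9 165. ] [35.6 36.1] [0.5467 0.009  0.072 ] tool [ 0.0318 -0.0007  0.0816]
147 [ 84.4 170.7] [31.9 39.2] [0.5144 0.1763 0.072 ] tool [ 0.0282 -0.1711  0.0817]
147 [198.8 166.9] [33.4 37.7] [0.5312 0.0926 0.072 ] tool [ 0.0306 -0.0857  0.0816]
147 [316.9 165.1] [36.3 36.7] [0.5466 0.009  0.072 ] tool [ 0.0317 -0.0007  0.0816]
row pins [318.  215.7]
```

Bore 3: dx 31.8 mm, dy −0.3 mm; dz .1536→.128.

Request:
{"fn": "carry_out", "kwargs": {"moves": [[0.0,0.08,-0.001,0,0,0,0],[0.0,0.08,-0.001,0,0,0,0],[0.0,0.08,-0.001,0,0,0,0],[0.0,0.08,-0.001,0.025,0,0,0],[0.0,0.08,-0.001,0.042,0,0,0],[0.0,0.08,-0.001,0.055,0,0,0],[0.0,0.08,-0.001,0.064,0,0,0],[0.0,0.08,-0.001,0.064,0,0,0]]}}

```text
time: 10.33
tool_pos: [0.546, 0.009, 0.1268]
tool_rot: [-0.0, 0.996, 0.085, -0.001]
contact_force: [-0.1, -0.9, -1.9]
gripper_width: 0.226
```

Request:
{"fn": "carry_out", "kwargs": {"moves": [[0.0,0,0,0.008,0,0,0],[0.0,0,0,0.016,0,0,0],[0.0,0,0,0.023,0,0,0],[0.0,0,0,0.029,0,0,0],[0.0,0,0,0.034,0,0,0],[0.0,0,0,0.038,0,0,0],[0.0,0,0,0.038,0,0,0]]}}

```text
time: 10.92
tool_pos: [0.5469, 0.0089, 0.1126]
tool_rot: [-0.0, 0.996, 0.085, -0.0]
contact_force: [1.0, 0.3, -2.5]
gripper_width: 0.227
```

Request:
{"fn": "carry_out", "kwargs": {"moves": [[0.0,0,0,0.012,0,0,0],[0.0,0,0,0.024,0,0,0],[0.0,0,0,0.035,0,0,0],[0.0,0,0,0.043,0,0,0],[0.0,0,0,0.049,0,0,0],[0.0,0,0,0.054,0,0,0],[0.0,0,0,0.058,0,0,0],[0.0,0,0,0.058,0,0,0]]}}

```text
time: 11.58
tool_pos: [0.5473, 0.0088, 0.0904]
tool_rot: [0.0, 0.996, 0.085, 0.0]
contact_force: [-1.9, -0.5, 2.7]
gripper_width: 0.225
```

Request:
{"fn": "carry_out", "kwargs": {"moves": [[0.0,0,0,0.003,0,0,0],[0.0,0,0,0.003,0,0,0]]}}

```text
time: 11.75
tool_pos: [0.5473, 0.0088, 0.0894]
tool_rot: [0.0, 0.996, 0.085, 0.0]
contact_force: [-2.7, -0.5, 5.3]
gripper_width: 0.227
```

Request:
{"fn": "carry_out", "kwargs": {"moves": [[0.0,0,0,-0.03,0,0,0],[0.0,0,0,-0.08,0,0,0],[0.0,0,0,-0.13,0,0,0],[0.0,0,0,-0.18,0,0,0],[0.0,0,0,-0.18,0,0,0]]}}

```text
time: 12.17
tool_pos: [0.5499, 0.0088, 0.1658]
tool_rot: [0.001, 0.996, 0.085, 0.004]
contact_force: [0.8, 0.7, -1.1]
gripper_width: 0.227
```

```bash
python3 - <<'E'
from h import *
st();go((.4626,-.286,.15),-1.3984)
E
```

```text
t 12.17 p [0.5499 0.0088 0.1658] yaw -1.3999 F [ 0.8  0.7 -1.1] w 0.227 j [-0.12 -0.08  1.86  0.    1.36  1.28]
row [-0.3408  0.689   0.0379] [ 0.004 -0.017 -0.003]
```

Request:
{"fn": "carry_out", "kwargs": {"moves": [[0.0,-0.34,0.69,0.02,0,0,0],[0.0,-0.34,0.69,0.02,0,0,0],[0.0,-0.34,0.69,0.02,0,0,0],[0.0,-0.34,0.69,0.02,0,0,0],[0.0,-0.34,0.69,0.02,0,0,0],[0.0,-0.34,0.69,0.02,0,0,0],[0.0,-0.34,0.69,0.02,0,0,0],[0.0,-0.34,0.69,0.02,0,0,0]]}}

```text
time: 12.83
tool_pos: [0.4579, -0.2901, 0.1514]
tool_rot: [0.001, 0.997, 0.083, -0.001]
contact_force: [-0.4, -0.2, -1.7]
gripper_width: 0.225
```

Request:
{"fn": "carry_out", "kwargs": {"moves": [[0.0,0,0,0,0,0,0],[0.0,0,0,0,0,0,0],[0.0,0,0,0,0,0,0]]}}

```text
time: 13.08
tool_pos: [0.4598, -0.2851, 0.1516]
tool_rot: [-0.001, 0.996, 0.085, -0.0]
contact_force: [-0.8, 0.3, -1.5]
gripper_width: 0.227
```

```bash
python3 - <<'E'
from h import *
s=st();c=manip.camera_info('wrist');im=manip.grab_frame('wrist')[:,:,::-1].copy();cv2.imwrite('pics/w9.png',im)
r=rot(s['tool_rot'])
h=(im.max(2)<118)&(im[...,2].astype(int)-im[...,0]>15);m=(h*255).astype(np.uint8);m[204:]=0
m[:, :250]=0;m[:,390:]=0
for q in cv2.findContours(m,cv2.RETR_EXTERNAL,cv2.CHAIN_APPROX_NONE)[0]:
    if cv2.contourArea(q)>200:
        e=cv2.fitEllipse(cv2.convexHull(q));p=ray(c,[e[0]],.055)[0];print(cv2.boundingRect(q),np.round(e[0],1),np.round(e[1],1),p.round(4),'tool',r.inv().apply(p-s['tool_pos']).round(4))
go((.4626,-.286,.15),-1.3984)
E
```

```text
t 13.08 p [ 0.4598 -0.2851  0.1516] yaw -1.3997 F [-0.8  0.3 -1.5] w 0.227 j [-0.69 -0.08  1.88  0.    1.34  0.71]
(300, 142, 35, 36) [316.8 158.9] [34.7 35.5] [ 0.4923 -0.2785  0.055 ] tool [ 0.0332 -0.0008  0.0966]
(278, 114, 82, 6) [319.  120.2] [19.6 81.7] [ 0.5209 -0.2753  0.055 ] tool [0.0619 0.0009 0.0966]
row [0.0058 0.0039 0.0046] [-0.003  0.001 -0.001]
```

View pics/w9.png

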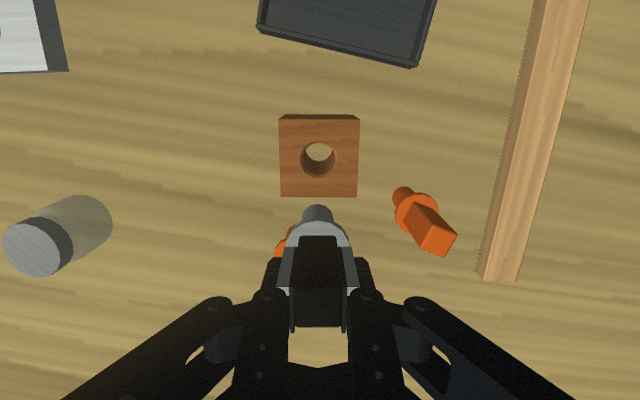

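Stand hole is at (317,159), 33 mm ahead of the pin and laterally in line.

Request:
{"fn": "carry_out", "kwargs": {"moves": [[0.0,0.082,-0.001,0,0,0,0],[0.0,0.082,-0.001,0,0,0,0],[0.0,0.082,-0.001,0,0,0,0],[0.0,0.082,-0.001,0.03,0,0,0],[0.0,0.082,-0.001,0.06,0,0,0],[0.0,0.082,-0.001,0.08,0,0,0],[0.0,0.082,-0.001,0.098,0,0,0],[0.0,0.082,-0.001,0.098,0,0,0]]}}

```text
time: 13.8
tool_pos: [0.4914, -0.2797, 0.1109]
tool_rot: [-0.001, 0.996, 0.085, -0.001]
contact_force: [1.7, -0.2, -3.5]
gripper_width: 0.224
```

Request:
{"fn": "carry_out", "kwargs": {"moves": [[0.0,0,0,0.02,0,0,0],[0.0,0,0,0.04,0,0,0],[0.0,0,0,0.06,0,0,0],[0.0,0,0,0.075,0,0,0],[0.0,0,0,0.085,0,0,0],[0.0,0,0,0.092,0,0,0],[0.0,0,0,0.097,0,0,0],[0.0,0,0,0.097,0,0,0]]}}

```text
time: 14.47
tool_pos: [0.4924, -0.2804, 0.0752]
tool_rot: [0.0, 0.996, 0.085, 0.0]
contact_force: [-0.8, 0.5, -1.2]
gripper_width: 0.226
```

Request:
{"fn": "carry_out", "kwargs": {"moves": [[0.0,0,0,0.003,0,0,0],[0.0,0,0,0.005,0,0,0],[0.0,0,0,0.005,0,0,0]]}}

```text
time: 14.72
tool_pos: [0.4925, -0.2804, 0.0752]
tool_rot: [-0.0, 0.996, 0.085, -0.0]
contact_force: [-6.5, 4.7, 9.3]
gripper_width: 0.227
```

Seated: no further travel and the force rises. Releasing and rising.

Request:
{"fn": "carry_out", "kwargs": {"moves": [[0.0,0,0,-0.006,0,0,0],[0.0,0,0,-0.006,0,0,0],[0.5,0,0,-0.006,0,0,0],[0.5,0,0,-0.006,0,0,0],[0.5,0,0,-0.006,0,0,0],[0.5,0,0,-0.006,0,0,0],[0.5,0,0,-0.006,0,0,0]]}}

```text
time: 15.3
tool_pos: [0.4923, -0.2803, 0.0751]
tool_rot: [0.0, 0.996, 0.085, 0.0]
contact_force: [-0.2, -1.1, -0.4]
gripper_width: 0.499
```

Request:
{"fn": "carry_out", "kwargs": {"moves": [[0.5,0,0,-0.1,0,0,0],[0.5,0,0,-0.2,0,0,0],[0.5,0,0,-0.3,0,0,0],[0.5,0,0,-0.38,0,0,0],[0.5,0,0,-0.38,0,0,0],[0.5,0,0,-0.38,0,0,0]]}}

```text
time: 15.8
tool_pos: [0.4936, -0.2812, 0.2305]
tool_rot: [0.002, 0.996, 0.085, 0.002]
contact_force: [-0.7, -0.1, -0.0]
gripper_width: 0.5
```

```bash
python3 - <<'E'
from h import *
s=st();c=manip.camera_info('wrist');im=manip.grab_frame('wrist')[:,:,::-1].copy();cv2.imwrite('pics/w10.png',im)
go((.50,.085,.22),-1.3984)
E
```

```text
t 15.8 p [ 0.4936 -0.2812  0.2305] yaw -1.4 F [-0.7 -0.1 -0. ] w 0.5 j [-0.65 -0.09  1.75 -0.    1.47  0.75]
row [ 0.1738 -0.8971  0.0185] [ 0.002 -0.002 -0.003]
```

View pics/w10.png

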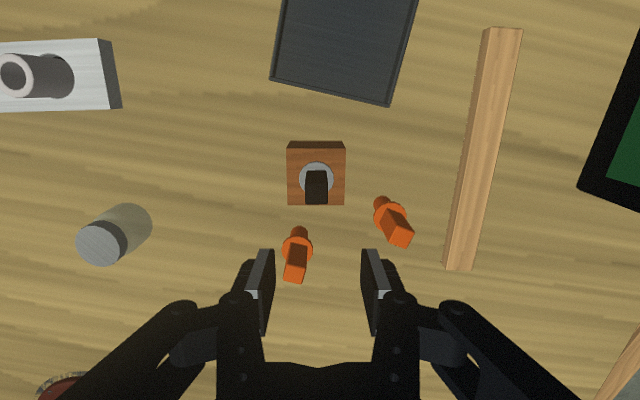

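Gauge is back in its stand: collar on the block at (316,178), same look as before it was taken, and the orange look-alikes are unmoved. Now sleeve 2.

Request:
{"fn": "carry_out", "kwargs": {"moves": [[0.65,0.174,-0.9,0.02,0,0,0],[0.65,0.174,-0.9,0.02,0,0,0],[0.65,0.174,-0.9,0.02,0,0,0],[0.65,0.174,-0.9,0.02,0,0,0],[0.65,0.174,-0.9,0.02,0,0,0],[0.65,0.174,-0.9,0.02,0,0,0],[0.65,0.174,-0.9,0.02,0,0,0],[0.65,0.174,-0.9,0.02,0,0,0]]}}

```text
time: 16.52
tool_pos: [0.4973, 0.055, 0.2171]
tool_rot: [-0.0, 0.996, 0.085, -0.002]
contact_force: [0.7, -0.2, -0.0]
gripper_width: 0.648
```

Request:
{"fn": "carry_out", "kwargs": {"moves": [[0.65,0,0,0,0,0,0],[0.65,0,0,0,0,0,0],[0.65,0,0,0,0,0,0]]}}

```text
time: 16.77
tool_pos: [0.4981, 0.0528, 0.2179]
tool_rot: [0.0, 0.996, 0.086, -0.002]
contact_force: [0.5, -0.0, 1.0]
gripper_width: 0.65
```

```bash
python3 - <<'E'
from h import *
look('w11');go((.531,.0925,.14),-1.3984);go((.531,.0925,.038),-1.3984)
t=manip.camera_info('top');import pickle
im=cv2.imread('pics/top0.png')
# tray from the top view: dark blob
g=cv2.GaussianBlur(im,(3,3),0);m=((g.max(2)<90)*255).astype(np.uint8);k=np.zeros_like(m);k[145:198,372:430]=255
q=max(cv2.findContours(m&k,cv2.RETR_EXTERNAL,cv2.CHAIN_APPROX_NONE)[0],key=cv2.contourArea)
b=cv2.minAreaRect(q);print('tray',b,ray(t,[b[0]],.025),ray(t,cv2.boxPoints(b),.025).round(3))
E
```

```text
t 16.77 p [0.4981 0.0528 0.2179] yaw -1.3993 F [ 0.5 -0.   1. ] w 0.65 j [-0.04 -0.24  1.91 -0.    1.48  1.36]
135 [279.3 141.9] [25.3 29.8] [0.5299 0.0934 0.072 ] tool [ 0.0387 -0.0346  0.1458]
135 [186.2 143.8] [28.1 31.2] [0.5141 0.1765 0.072 ] tool [ 0.0374 -0.1191  0.1458]
135 [373.7 141.5] [28.9 30.1] [0.5447 0.0098 0.072 ] tool [0.039  0.0503 0.1457]
135 [283.2 137.5] [21.3 22.2] [0.5344 0.0905 0.072 ] tool [ 0.0426 -0.0309  0.1457]
135 [199.8 137.4] [49.7 56.6] [0.5219 0.1645 0.072 ] tool [ 0.043  -0.1059  0.1458]
135 [369.3 134.2] [46.9 50.5] [0.5504 0.0151 0.072 ] tool [0.0456 0.0461 0.1457]
135 [283.9 136.5] [46.9 52.3] [0.5354 0.09   0.072 ] tool [ 0.0436 -0.0302  0.1457]
147 [186.  143.7] [29.1 32. ] [0.5142 0.1767 0.072 ] tool [ 0.0375 -0.1193  0.1458]
147 [373.6 141.5] [29.8 31.8] [0.5447 0.0099 0.072 ] tool [0.039  0.0503 0.1457]
147 [280.2 140.8] [30.2 31.2] [0.531  0.0927 0.072 ] tool [ 0.0397 -0.0337  0.1458]
row pins [318.  215.7]
row [ 0.098  -0.0856  0.1955] [-0.     0.005 -0.005]
row [ 0.0986 -0.0856  0.4505] [-0.     0.005 -0.005]
tray ((400.0745544433594, 170.7858428955078), (35.31446075439453, 34.315406799316406), 2.4895529747009277) [[ 0.64012561 -0.28333991  0.025     ]] [[ 0.581 -0.216  0.025]
 [ 0.706 -0.223  0.025]
 [ 0.699 -0.35   0.025]
 [ 0.575 -0.343  0.025]]
```

Request:
{"fn": "carry_out", "kwargs": {"moves": [[0.65,0.098,-0.085,0.05,0,0,0],[0.65,0.098,-0.085,0.12,0,0,0],[0.65,0.098,-0.085,0.19,0,0,0],[0.65,0.098,-0.085,0.26,0,0,0],[0.65,0.098,-0.085,0.33,0,0,0],[0.65,0.098,-0.085,0.4,0,0,0],[0.65,0.098,-0.085,0.45,0,0,0],[0.65,0.098,-0.085,0.45,0,0,0]]}}

```text
time: 17.48
tool_pos: [0.5275, 0.091, 0.034]
tool_rot: [-0.0, 0.996, 0.084, -0.005]
contact_force: [-1.0, -0.3, -0.3]
gripper_width: 0.652
```

Request:
{"fn": "carry_out", "kwargs": {"moves": [[0.2,0,0,0,0,0,0],[0.2,0,0,0,0,0,0],[0.2,0,0,0,0,0,0],[0.2,0,0,0,0,0,0],[0.2,0,0,0,0,0,0]]}}

```text
time: 17.9
tool_pos: [0.5328, 0.093, 0.0413]
tool_rot: [0.0, 0.996, 0.085, 0.001]
contact_force: [0.5, 0.2, -1.6]
gripper_width: 0.454
```

Request:
{"fn": "carry_out", "kwargs": {"moves": [[0.2,0,0,-0.03,0,0,0],[0.2,0,0,-0.08,0,0,0],[0.2,0,0,-0.15,0,0,0],[0.2,0,0,-0.23,0,0,0],[0.2,0,0,-0.32,0,0,0],[0.2,0,0,-0.32,0,0,0],[0.2,0,0,-0.32,0,0,0]]}}

```text
time: 18.48
tool_pos: [0.5341, 0.0934, 0.1727]
tool_rot: [0.0, 0.996, 0.085, 0.004]
contact_force: [0.2, 0.2, -2.4]
gripper_width: 0.457
```

```bash
python3 - <<'E'
from h import *
st();go((.64,-.283,.165),-1.3984)
E
```

```text
t 18.48 p [0.5341 0.0934 0.1727] yaw -1.3996 F [ 0.2  0.2 -2.4] w 0.457 j [ 0.04 -0.11  1.87  0.    1.37  1.44]
row [0.1005 0.9724 0.0209] [ 0.002 -0.016 -0.002]
```

Request:
{"fn": "carry_out", "kwargs": {"moves": [[0.2,0.1,0.97,0.01,0,0,0],[0.2,0.1,0.97,0.01,0,0,0],[0.2,0.1,0.97,0.01,0,0,0],[0.2,0.1,0.97,0.01,0,0,0],[0.2,0.1,0.97,0.01,0,0,0],[0.2,0.1,0.97,0.01,0,0,0],[0.2,0.1,0.97,0.01,0,0,0],[0.2,0.1,0.97,0.01,0,0,0]]}}

```text
time: 19.15
tool_pos: [0.6212, -0.2293, 0.1628]
tool_rot: [-0.001, 0.996, 0.085, -0.001]
contact_force: [1.3, 0.3, -1.3]
gripper_width: 0.455
```

Request:
{"fn": "carry_out", "kwargs": {"moves": [[0.2,0,0,0,0,0,0],[0.2,0,0,0,0,0,0],[0.2,0,0,0,0,0,0]]}}

```text
time: 19.4
tool_pos: [0.621, -0.2274, 0.1629]
tool_rot: [-0.001, 0.996, 0.085, -0.001]
contact_force: [0.8, 0.4, -0.2]
gripper_width: 0.453
```

```bash
python3 - <<'E'
from h import *
s=st();go((.64,-.283,.06),-1.3984);go((.64,-.283,.033),-1.3984)
im=manip.grab_frame('wrist')[:,:,::-1].copy();cv2.imwrite('pics/w12.png',im)
E
```

```text
t 19.4 p [ 0.621  -0.2274  0.1629] yaw -1.4004 F [ 0.8  0.4 -0.2] w 0.453 j [-0.46  0.19  1.58  0.    1.37  0.94]
row [0.0237 0.1457 0.2569] [-0.004  0.004 -0.004]
row [0.0238 0.1458 0.3244] [-0.004  0.004 -0.004]
```

View pics/w12.png

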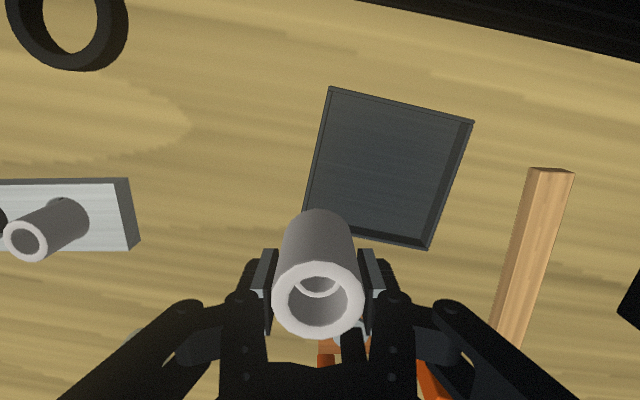

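Sleeve held upright in the gripper (centre ~(318,300)). The tray's corners are at (330,87), (474,121) and (428,250).

Request:
{"fn": "carry_out", "kwargs": {"moves": [[0.2,0.024,0.1,0,0,0,0],[0.2,0.024,0.146,0,0,0,0],[0.2,0.024,0.146,0.06,0,0,0],[0.2,0.024,0.146,0.12,0,0,0],[0.2,0.024,0.146,0.18,0,0,0],[0.2,0.024,0.146,0.23,0,0,0],[0.2,0.024,0.146,0.255,0,0,0],[0.2,0.024,0.146,0.255,0,0,0]]}}

```text
time: 20.12
tool_pos: [0.6391, -0.281, 0.0587]
tool_rot: [-0.002, 0.996, 0.086, -0.003]
contact_force: [0.1, -0.2, -1.2]
gripper_width: 0.455
```

```bash
python3 - <<'E'
from h import *
s=st()
c=manip.camera_info('wrist');im=manip.grab_frame('wrist')[:,:,::-1].copy();cv2.imwrite('pics/w13.png',im)
c0=proj(c,[(.64,-.283,.025)]);print('tray centre px',c0)
# tray far corners in this view
m=((im.max(2)<95)*255).astype(np.uint8);m[215:]=0
for q in cv2.findContours(m,cv2.RETR_EXTERNAL,cv2.CHAIN_APPROX_NONE)[0]:
    if cv2.contourArea(q)>3000:
        p=ray(c,q.reshape(-1,2)[[q[:,0,0].argmin(),q[:,0,1].argmin(),q[:,0,0].argmax()]],.025);print(cv2.boundingRect(q),p.round(3))
go((.64,-.283,.033),-1.3984)
E
```

```text
t 20.12 p [ 0.6391 -0.281   0.0587] yaw -1.3983 F [ 0.1 -0.2 -1.2] w 0.455 j [-0.52  0.37  1.55  0.    1.23  0.88]
tray centre px [[321.87207383 232.90965517]]
(216, 98, 245, 117) [[ 0.641 -0.219  0.025]
 [ 0.709 -0.226  0.025]
 [ 0.701 -0.351  0.025]]
(444, 0, 196, 47) [[ 0.772 -0.32   0.025]
 [ 0.772 -0.32   0.025]
 [ 0.773 -0.427  0.025]]
row [-0.0013  0.0025  0.0701] [-0.004  0.005 -0.   ]
```

Request:
{"fn": "carry_out", "kwargs": {"moves": [[0.2,0,0,0.02,0,0,0],[0.2,0,0,0.04,0,0,0],[0.2,0,0,0.052,0,0,0],[0.2,0,0,0.06,0,0,0],[0.2,0,0,0.066,0,0,0],[0.2,0,0,0.066,0,0,0]]}}

```text
time: 20.67
tool_pos: [0.6409, -0.2836, 0.0354]
tool_rot: [-0.0, 0.996, 0.085, -0.0]
contact_force: [-0.9, 0.2, -0.2]
gripper_width: 0.456
```

Request:
{"fn": "carry_out", "kwargs": {"moves": [[0.2,0,0,0.004,0,0,0],[0.2,0,0,0.008,0,0,0],[0.2,0,0,0.008,0,0,0]]}}

```text
time: 20.92
tool_pos: [0.6412, -0.2837, 0.0326]
tool_rot: [-0.0, 0.996, 0.085, -0.0]
contact_force: [0.1, 0.3, -1.1]
gripper_width: 0.455
```

Request:
{"fn": "carry_out", "kwargs": {"moves": [[0.2,0,0,0.004,0,0,0],[0.2,0,0,0.007,0,0,0],[0.2,0,0,0.007,0,0,0]]}}

```text
time: 21.17
tool_pos: [0.6416, -0.2839, 0.0318]
tool_rot: [0.0, 0.996, 0.085, 0.0]
contact_force: [-4.6, 1.6, 5.4]
gripper_width: 0.455
```

Contact with the tray floor; releasing.

Request:
{"fn": "carry_out", "kwargs": {"moves": [[0.2,0,0,-0.005,0,0,0],[0.2,0,0,-0.005,0,0,0],[0.68,0,0,-0.005,0,0,0],[0.68,0,0,-0.005,0,0,0],[0.68,0,0,-0.005,0,0,0],[0.68,0,0,-0.005,0,0,0],[0.68,0,0,-0.005,0,0,0]]}}

```text
time: 21.75
tool_pos: [0.6412, -0.2837, 0.0319]
tool_rot: [-0.0, 0.996, 0.085, -0.0]
contact_force: [0.3, -0.6, 0.3]
gripper_width: 0.679
```

Request:
{"fn": "carry_out", "kwargs": {"moves": [[0.68,0,0,-0.06,0,0,0],[0.68,0,0,-0.14,0,0,0],[0.68,0,0,-0.22,0,0,0],[0.68,0,0,-0.32,0,0,0],[0.68,0,0,-0.42,0,0,0],[0.68,0,0,-0.48,0,0,0],[0.68,0,0,-0.48,0,0,0],[0.68,0,0,-0.48,0,0,0]]}}

```text
time: 22.42
tool_pos: [0.6424, -0.2844, 0.2272]
tool_rot: [0.002, 0.996, 0.085, 0.002]
contact_force: [-0.4, 0.1, -1.2]
gripper_width: 0.677
```

```bash
python3 - <<'E'
from h import *
s=st()
a=manip.grab_frame('wrist')[:,:,::-1];b=manip.grab_frame('scene')[:,:,::-1]
cv2.imwrite('pics/fin.png',np.hstack([cv2.resize(a[:,120:520],(400,400)),b[130:330,200:400].repeat(2,0).repeat(2,1)]))
E
```

```text
t 22.42 p [ 0.6424 -0.2844  0.2272] yaw -1.3999 F [-0.4  0.1 -1.2] w 0.677 j [-0.52  0.23  1.42  0.    1.48  0.88]
```

View pics/fin.png

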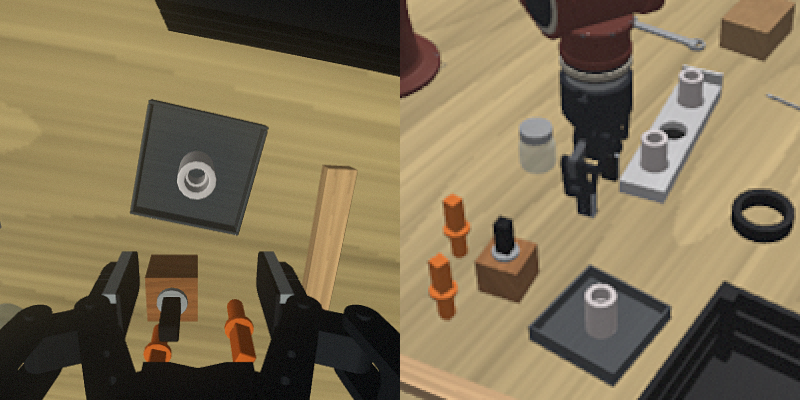

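The final views show the faulty sleeve upright in the tray, the gauge seated in its stand, sleeves 1 and 3 upright in the rack, and the neighbouring items in place.

```bash
python3 -c "
from plant import manip
print(manip.job_done())"
```

```text
the job is handed in; nothing more can be done
None
```

The job is done and handed in at about 22 s of the 72 s allowed. I tried the gauge in all three sleeves, starting at the tab end.

| Sleeve | Result | Net push |
|---|---|---|
| 1 (tab end) | Sound: went fully home, collar on the rim | about 7 N |
| 2 (middle) | Faulty: stopped about 20 mm down; the step in its bore also shows in the pictures | about 6 N |
| 3 (far end) | Sound: went fully home | about 7.5 N |

I put the gauge back in its stand and pressed until it moved no further, at about 11 N, then stood sleeve 2 on the tray floor.

- **Final pictures:** they show the gauge seated, sleeve 2 upright in the tray, and sleeves 1 and 3 upright in their holes. The bystanders in view, including both orange look-alikes, looked undisturbed. I did not re-check the bottle and the screwdriver handle, which were outside the final crops, but the arm never went near them.
- **Small disagreement:** camera estimates of the stand differed by up to 3 mm between views. I aligned by where the pin and hole sat relative to each other in the close-up views, and every insertion went in cleanly.
- **Pictures viewed:** I viewed 12, two over the budget of 10.

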